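# Put the wide scraper away in its slotted block

## Robot

A 6-joint arm with a two-finger parallel gripper is mounted at the origin on the work surface. World frame = base frame: x ahead of the robot, y to its left, z up, the work surface at z = 0. Lengths are in m, angles in degrees, forces in N, time in s.
With the tool pointing down it reaches from about 0.375 to 0.9 m from the base axis. Payload 3.1 kg.
Tool frame: the origin (TCP) lies midway between the tips of the shut fingers; the grasp point (between the pads) lies 19 mm behind it; z points along the fingers, y is the direction in which the jaws open and shut (so a half turn about z gives the same grasp; the last joint's range is limited). The gripper opens to 87 mm and grips with 3 to 60 N. Pads are 19 mm wide; open, the fingers measure 117 mm over their backs; the gripper's body (75 mm by 190 mm) begins 51 mm behind the grasp point.
Start: joints at [59.845, 30.224, 82.088, -0, 67.689, -10.227], TCP at [0.213, 0.588, 0.195] pointing down, gripper open.
Joint ranges: [-176.69, 176.69], [-43.24, 126.21], [12.49, 139.97], [-82, 262], [0, 151.66], [-163.58, 163.58]. Speed limits (degrees/s): [159.86, 159.86, 180, 180, 180, 180].

## Interface

Orientations are given as a 3x3 rotation matrix whose columns are the frame's x, y, z axes.
In Python, from rig import bot, capture, get_calibration gives the robot as it stands.
- The arm moves only by the tool play_rows, never from a script. Its arguments are lists of equal length, an entry for each row: "fingers": the closure in counts, from 0 (fully open) to 255 (shut); "linear": the shift along the tool's x, y, z in mm, a list of three; "rot": the turn, a rotation vector about the tool's x, y, z in degrees, a list of three. A call has 1 to 20 rows; each row is the pose to reach, as a shift and turn from the pose commanded when the call began, along the tool's axes at that moment; what a row does not reach only later rows make up. A row lasts 1/10 s, in which the tool goes at most 50 mm and 8.59 degrees, less where a joint would pass 70% of its speed; a pose out of reach is approached as far as the arm can. A call with a gripper value outside its range is refused whole. The fingers move at their own pace and stop on an object; the grip force is fixed at half the most. Time passes only in rows, so rows that repeat a pose let the fingers close. It gives the time, the measured TCP pose, the force and the opening at its end, in the units of the state.
- bot.read_state(): the state, without advancing time (a new reading comes with each control period).
- capture(name): name is "scene" or "top" or "wrist"; returns the picture (480x640x3 uint8, red, green, blue); there is no depth.
- get_calibration(name): a dict with "vfov" (degrees; the focal length in pixels is half the picture's height over the tangent of half this angle, whatever the lens; pixels are square), "cx", "cy" (the principal point, pixels), "dist" ([k1, k2, p1, p2, k3] as OpenCV has them; the pictures are not rectified), "camera_from_world" (4x4, takes a point from world to camera coordinates). Camera axes: x right, y down, z forward; pixel columns grow to the right and rows downward; lengths in m; the calibration is good to about 2 mm. A picture is of the moment at which its call begins: read the wrist's pose just before it. get_calibration takes no time and is no camera call; for the wrist camera it gives the pose at the moment of the call.
- bot.hand_in(): hands the job in, once; it reports no verdict.
The state is a dict: "time_s": time; "joint_positions": joint angles; "qvel": joint speeds; "tau": joint torques, N m; "position": TCP position; "tcp_rot": TCP orientation; "force": force on the tool from outside, world axes, zero at the start; "moment": the same for the moment, N m; "opening": opening from 0.0 (shut) to 1.0 (fully open).
Only numpy, scipy, OpenCV 4.12 (cv2) and the standard library are available. Lean on these libraries where they do the work, as an engineer would, in place of code of your own. Each camera call takes 0.05 s, during which the arm holds its last target.

## Task

Two scrapers used for cleaning the stone samples hang on the drip rest. Put the wide one away: lower it blade first into the long slot of the wooden block until its handle sits flat on the block's top, without dropping it in, and let go. Leave the narrow scraper where it hangs.

Things in the scene. Friction and masses are not known exactly. Their poses are not given: they have to be found in the camera images.
- wide_scraper: Scraper to put away (sizes in mm; 0.3 kg): dark wooden bar handle 176 long (y) x 30 wide (x) x 38 high, blade under its middle 105 long (y) x 4 thick (x) x 75 deep. Origin: centre of the handle's underside; handle reaches 38 above it, blade 75 below. z points up, y along the handle; same either way round. It starts hanging upright across the rest's rails; its middle is free for fingers on both sides.
- narrow_scraper: The other scraper hanging on the rest, to be left alone: same build, but its handle is only 146 mm long and its blade 55 mm long. Origin and axes as for the wide one. It hangs roughly parallel to the wide one, 100 to 120 mm from it, on its near or far side as seen from the robot.
- rest: Drip rest, fixed, dark steel (mm): base plate 230 (x) x 150 (y), four posts and two rails along x, rail tops 90 above the table, 120 clear between them. Origin: centre of the base's underside, z up. The handles' ends lie on the rails and the blades hang between.
- long_slot (a point): Centre of the mouth of the long slot, level with the flat top (95 mm above the table) of a fixed pale wooden block 200 (y) x 150 (x) mm. Slot, mm: 130 long (y) x 24 wide (x) x 85 deep, straight walls; z up. The block's other slot, parallel, 74 mm away towards this point's +x, is only 76 mm long: the wide blade does not fit it. Fully home, the handle's underside lies on the block's top.
Mind the look-alikes: they are no part of the job. What is shaped like the wide_scraper but white is not meant.

How it is judged:
By the outcome, as a careful person would: the job done as asked, in the order asked, and still so for the second after the job is handed in, with the robot touching nothing.
It also fails if it takes over 38 s, if anything falls off the work surface, if the arm or the gripper's body presses on something with over 40 N, if the wrist force passes 120 N, or if a joint passes its speed limit or range.

## Working session

There is one attempt and no reset: what is moved stays moved. The work goes in short steps, Python scripts to look and compute and a tool call to move; the robot and the scene stay as the last step left them, time stands still between calls to the robot, and variables do not carry over. Pictures are saved under pics/ and viewed, and the job is handed in when it is done.

Besides the shell and the picture viewer there is one more tool, called after "Call:" as name(argument=value, ...), one argument or row to a line, values as JSON. play_rows: Moves the arm, as the interface text tells. Its arguments: {"type":"object","properties":{"fingers":{"type":"array"},"linear":{"type":"array"},"rot":{"type":"array"}},"required":["fingers","linear","rot"]}

```bash
ls; mkdir -p pics; python3 - <<'E'
from rig import bot,capture,get_calibration
import cv2,json
s=bot.read_state();print(s)
for n in("scene","top","wrist"):
    c=get_calibration(n);print(n,c)
    cv2.imwrite(f"pics/{n}0.png",capture(n)[:,:,::-1])
E
```

```text
pics
{'time_s': 0.0, 'joint_positions': array([ 5.98464929e+01,  3.02786571e+01,  8.21588159e+01, -2.69785366e-04,
        6.76886900e+01, -1.02287107e+01]), 'qvel': array([ 0.05250969,  0.08159593, -0.06790525, -0.11752895, -0.10035283,
       -0.00652943]), 'tau': array([-1.62918102e-03, -4.40043855e+01, -1.76595283e+01,  6.31648349e-02,
        5.80524502e-02, -1.37623442e-04]), 'position': array([0.21256491, 0.58687819, 0.19446153]), 'tcp_rot': array([[-9.40141128e-01,  3.40783575e-01, -1.10231704e-03],
       [ 3.40785139e-01,  9.40139275e-01, -1.90618237e-03],
       [ 3.86735897e-04, -2.16773370e-03, -9.99997576e-01]]), 'force': array([ 0.15317051, -0.65872458,  1.15564392]), 'moment': array([-0.028787  , -0.01302653, -0.00369518]), 'opening': 0.9962623219653911}
scene {'vfov': 48.38935554672396, 'cx': 323.43964484494023, 'cy': 237.83695144119736, 'dist': array([-0.09455727,  0.        ,  0.        ,  0.        ,  0.        ]), 'camera_from_world': array([[ 0.83478114,  0.55050287,  0.00932936, -0.36939185],
       [ 0.41663555, -0.62052635, -0.66435071, -0.15013152],
       [
[... 376 characters left out ...]
195e-03],
       [-9.84069846e-01,  9.43815175e-03, -1.77531571e-01,
         4.85164979e-01],
       [ 1.77522028e-01, -1.84607886e-03, -9.84115096e-01,
         8.58689726e-01],
       [ 0.00000000e+00,  0.00000000e+00,  0.00000000e+00,
         1.00000000e+00]])}
wrist {'vfov': 60.48667761234047, 'cx': 315.1202395378441, 'cy': 235.11038461971273, 'dist': array([-0.05105053,  0.        ,  0.        ,  0.        ,  0.        ]), 'camera_from_world': array([[ 0.34002094,  0.94041582, -0.00196067, -0.62298553],
       [ 0.90917231, -0.32819   ,  0.25631434, -0.03111488],
       [ 0.24039858, -0.08893483, -0.96659149,  0.38966262],
       [ 0.        ,  0.        ,  0.        ,  1.        ]])}
```

View pics/scene0.png

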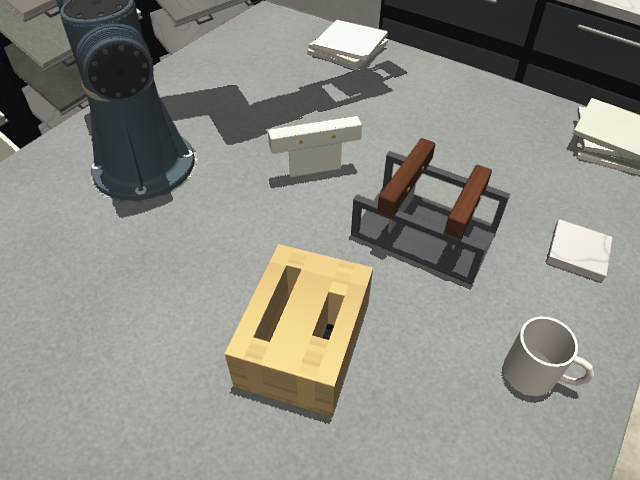

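View pics/top0.png

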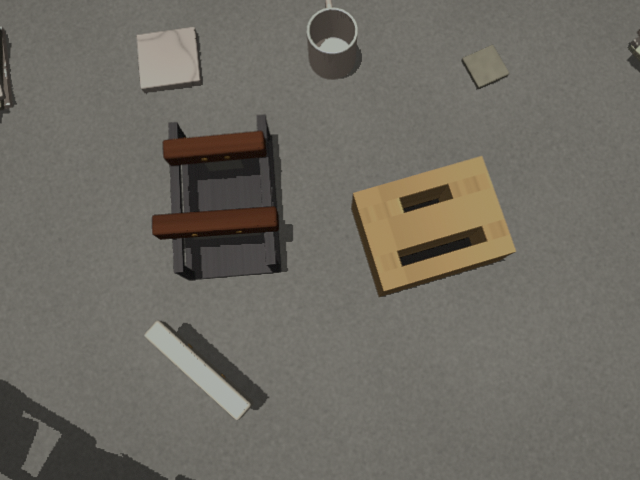

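View pics/wrist0.png

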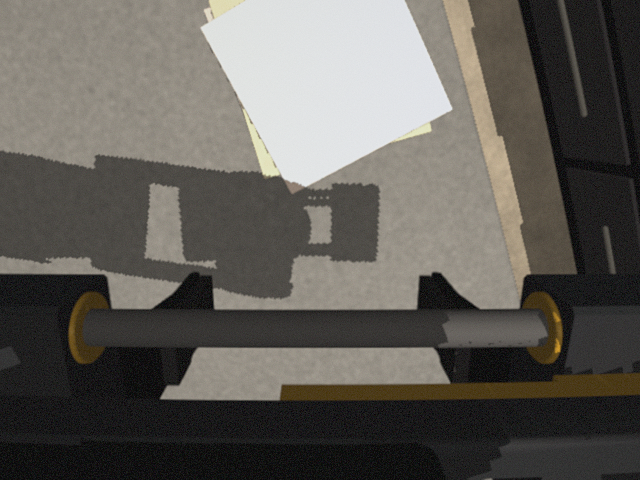

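The top view shows three scraper-like bars: a brown one at about (215,222), a shorter brown one at (213,147) and a white one at (197,370). The brown bar at (215,222) is the longer one (about 126 px against 102 px) and isn't white, so it should be the wide scraper. The long slot is the one at about (440,250). I'll confirm with a crop and measure.

```bash
cat > h.py <<'E'
import numpy as np,cv2
from rig import bot,capture,get_calibration
def K(c):
    f=240/np.tan(np.radians(c["vfov"]/2)); return np.array([[f,0,c["cx"]],[0,f,c["cy"]],[0,0,1]])
def ray(c,px):
    p=cv2.undistortPoints(np.float64(px).reshape(-1,1,2),K(c),c["dist"]).reshape(-1,2)
    T=c["camera_from_world"];R=T[:3,:3];o=-R.T@T[:3,3]
    return o,np.c_[p,np.ones(len(p))]@R
def onz(c,px,z):
    o,d=ray(c,px); return o+d*((z-o[2])/d[:,2])[:,None]
def proj(c,P):
    T=c["camera_from_world"]
    return cv2.projectPoints(np.float64(P).reshape(-1,1,3),cv2.Rodrigues(T[:3,:3])[0],T[:3,3],K(c),c["dist"])[0].reshape(-1,2)
E
python3 - <<'E'
from h import *
im=cv2.imread("pics/top0.png");c=get_calibration("top")
o,_=ray(c,[[0,0]]);print("cam",o)
hsv=cv2.cvtColor(im,cv2.COLOR_BGR2HSV)
m=cv2.inRange(hsv,(0,110,25),(10,255,255))
cs,_=cv2.findContours(m,0,2)
for k in cs:
    if cv2.contourArea(k)<300: continue
    r=cv2.minAreaRect(k);print("brown",r,hsv[int(r[0][1]),int(r[0][0])])
    P=onz(c,cv2.boxPoints(r),.128);print(np.round(P[:,:2],4))
a=cv2.resize(im[110:290,140:300],None,fx=4,fy=4,interpolation=2)[:600]
b=cv2.resize(im[145:305,340:530],None,fx=4,fy=4,interpolation=2)[:600]
cv2.imwrite("pics/cr_a.png",a);cv2.imwrite("pics/cr_b.png",b[:600,:800])
E
```

```text
cam [ 0.32497514 -0.00556747  0.93118199]
brown ((214.37310791015625, 222.22335815429688), (24.010255813598633, 125.25231170654297), 85.91438293457031) [ 10 158  84]
[[0.5189 0.2437]
 [0.5298 0.0688]
 [0.4956 0.0662]
 [0.4847 0.2398]]
brown ((213.81954956054688, 147.165283203125), (26.266687393188477, 101.51013946533203), 84.38241577148438) [ 10 166  80]
[[0.6301 0.2332]
 [0.6431 0.0883]
 [0.6038 0.0841]
 [0.5909 0.2277]]
```

View pics/cr_a.png

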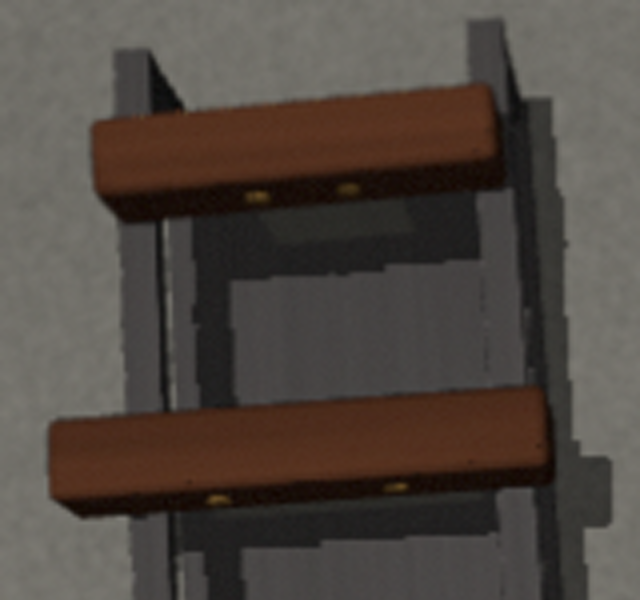

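View pics/cr_b.png

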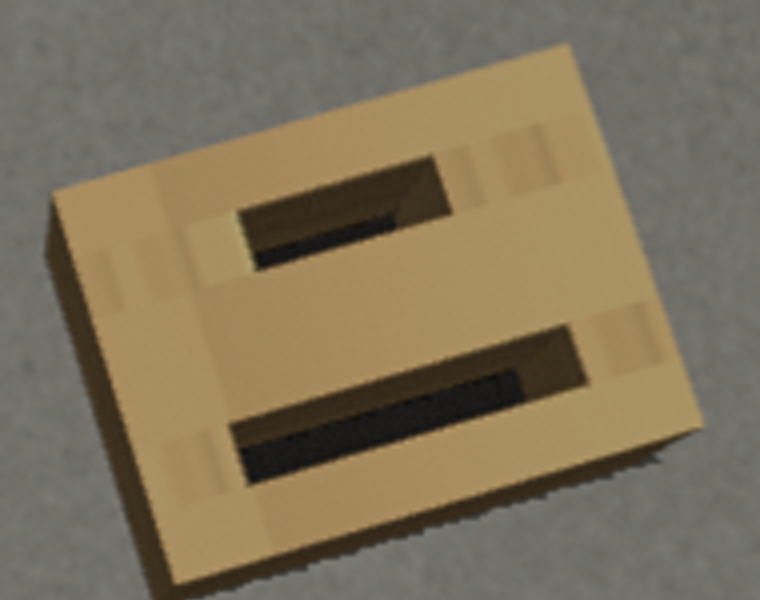

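```bash
python3 - <<'E'
from h import *
c=get_calibration("top")
A=lambda q:(np.array(q)+.5)/4-.5+[140,110]
B=lambda q:(np.array(q)+.5)/4-.5+[340,145]
def show(n,P):
    P=P[:,:2];print(n,np.round(P*1000,1).tolist(),"sides",np.round([np.linalg.norm(P[i]-P[i-1])*1000 for i in range(len(P))],1),"mean",np.round(P.mean(0)*1000,1))
def ang(p,q): d=(q-p)[:2]; return np.degrees(np.arctan2(d[1],d[0]))
P=onz(c,A([[50,422],[545,388]]),.128);show("wide far top",P);print(ang(P[1],P[0]))
P=onz(c,A([[85,516],[550,483]]),.090);show("wide near bottom",P);print(ang(P[1],P[0]))
P=onz(c,A([[92,122],[490,85]]),.128);show("narrow far top",P);print(ang(P[1],P[0]))
S=onz(c,B([[232,424],[570,325],[588,383],[248,485]]),.095);show("long",S);print(ang(S[1],S[0]),ang(S[2],S[3]))
S=onz(c,B([[239,210],[433,155],[452,213],[257,271]]),.095);show("short",S);print(ang(S[1],S[0]),ang(S[2],S[3]))
S=onz(c,B([[53,190],[570,44],[704,428],[175,584]]),.095);show("block",S);print(ang(S[1],S[0]),ang(S[2],S[3]))
# scene view cross-check
c=get_calibration("scene")
im=cv2.imread("pics/scene0.png")
cv2.imwrite("pics/cr_c.png",cv2.resize(im[125:285,340:520],None,fx=4,fy=4,interpolation=2)[:600])
cv2.imwrite("pics/cr_d.png",cv2.resize(im[235:385,215:385],None,fx=4,fy=4,interpolation=2)[:600])
E
```

```text
wide far top [[518.3, 242.2], [528.6, 68.9]] sides [173.5 173.5] mean [523.4 155.6]
93.40719680626677
wide near bottom [[492.2, 239.5], [502.7, 70.4]] sides [169.4 169.4] mean [497.5 154.9]
93.56065293534093
narrow far top [[628.5, 232.3], [640.5, 89.6]] sides [143.2 143.2] mean [634.5 160.9]
94.81318265271415
long [[470.4, -102.9], [505.6, -226.7], [484.1, -232.0], [448.2, -108.0]] sides [ 22.7 128.7  22.1 129.1] mean [ 477.1 -167.4]
105.87615966198224 106.14206362128357
short [[549.5, -107.9], [569.7, -179.8], [547.7, -185.7], [526.6, -113.7]] sides [23.6 74.7 22.8 75.1] mean [ 548.4 -146.8]
105.72152891124732 106.35602075819737
block [[557.6, -40.2], [612.1, -232.8], [467.2, -273.2], [413.1, -81.1]] sides [150.2 200.2 150.3 199.6] mean [ 512.5 -156.8]
105.78020850700669 105.74930534043916
```

View pics/cr_c.png

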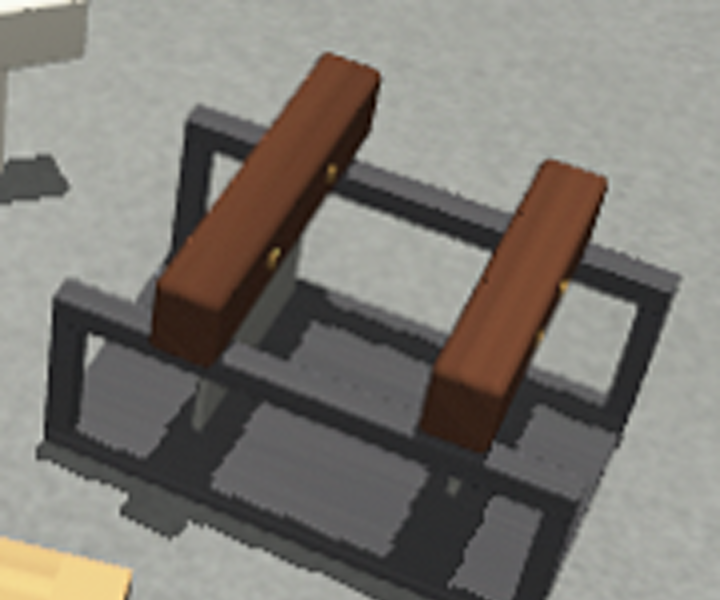

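View pics/cr_d.png

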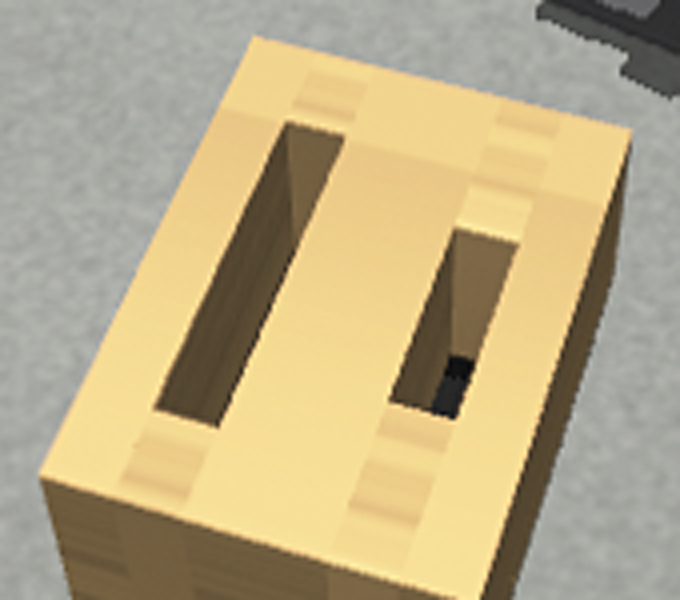

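```bash
python3 - <<'E'
from h import *
c=get_calibration("scene")
A=lambda q:(np.array(q)+.5)/4-.5+[340,125]
B=lambda q:(np.array(q)+.5)/4-.5+[215,235]
def show(n,P):
    P=P[:,:2];print(n,np.round(P*1000,1).tolist(),"sides",np.round([np.linalg.norm(P[i]-P[i-1])*1000 for i in range(len(P))],1),"mean",np.round(P.mean(0)*1000,1))
def ang(p,q): d=(q-p)[:2]; return np.degrees(np.arctan2(d[1],d[0]))
for n,P in (("wide",onz(c,A([[325,53],[381,73],[217,309],[160,284]]),.128)),("nar",onz(c,A([[546,160],[608,180],[500,393],[437,370]]),.128)),("slot",onz(c,B([[286,122],[345,135],[219,427],[155,409]]),.095)),("block",onz(c,B([[253,37],[632,130],[480,602],[40,477]]),.095))):
    show(n,P);print(ang(P[3],P[0]),ang(P[2],P[1]))
s=bot.read_state();R=s["tcp_rot"]
np.set_printoptions(precision=2,suppress=True)
# hover target: TCP above handle
for zz in(.2,):
  print("d tool mm",R.T@(np.array([.5105,.1555,zz])-s["position"])*1000)
y=R[:,1];print("jaw ang",np.degrees(np.arctan2(y[1],y[0])), R)
E
```

```text
wide [[491.9, 238.5], [518.8, 239.8], [529.2, 67.3], [503.6, 67.1]] sides [171.8  27.  172.8  25.6] mean [510.9 153.2]
93.91392182575024 93.43291293629514
nar [[602.8, 226.3], [629.8, 229.4], [640.7, 88.0], [615.5, 85.5]] sides [141.3  27.2 141.8  25.4] mean [622.2 157.3]
95.1590410953121 94.43622056696698
slot [[446.9, -108.9], [468.6, -101.8], [504.7, -226.4], [482.8, -232.9]] sides [129.1  22.9 129.8  22.9] mean [ 475.7 -167.5]
106.16004589242793 106.15980264289615
block [[411.7, -82.2], [555.7, -40.6], [610.8, -231.4], [467.5, -274.3]] sides [200.1 149.8 198.6 149.6] mean [ 511.4 -157.1]
106.19420412719376 106.13385520720708
d tool mm [-427.07 -304.22   -4.92]
jaw ang 70.07239806447491 [[-0.94  0.34 -0.  ]
 [ 0.34  0.94 -0.  ]
 [ 0.   -0.   -1.  ]]
```

Both views agree. The wide scraper's centre is about (511, 154.5) mm with its y axis at 93.5°, and its blade is visibly the longer one. The long slot's centre is about (476.5, -167.5) mm at 106°, and the measured sizes match those given. Next I'll move to hover over the handle.

Call:
play_rows(
  fingers=[0,0,0,0,0,0,0,0,0,0,0,0,0,0,0,0],
  linear=[
    [-15,-11,0],
    [-45,-32,0],
    [-82,-59,-2],
    [-120,-86,-3],
    [-158,-113,-5],
    [-196,-140,-5],
    [-234,-167,-5],
    [-272,-194,-5],
    [-310,-221,-5],
    [-348,-249,-5],
    [-382,-273,-5],
    [-408,-292,-5],
    [-422,-302,-5],
    [-428,-306,-5],
    [-428,-306,-5],
    [-428,-306,-5],
  ],
  rot=[
    [0,0,2],
    [0,0,7],
    [0,0,13],
    [0,0,19],
    [0,0,25],
    [0,0,31],
    [0,0,37],
    [0,0,43],
    [0,0,49],
    [0,0,54],
    [0,0,59],
    [0,0,63],
    [0,0,66],
    [0,0,66.6],
    [0,0,66.6],
    [0,0,66.6],
  ],
)

```text
time_s: 1.75
position: [0.5099, 0.1549, 0.2003]
tcp_rot: [[-0.062, 0.998, -0.001], [0.998, 0.062, 0.0], [0.0, -0.001, -1.0]]
force: [0.4, 0.1, 0.5]
opening: 0.998
```

```bash
python3 - <<'E'
from h import *
np.set_printoptions(precision=4,suppress=True)
s=bot.read_state();R=s["tcp_rot"];c=get_calibration("wrist");im=capture("wrist")[:,:,::-1]
print(s["time_s"],s["position"],R,s["force"],s["qvel"],s["joint_positions"])
y=R[:,1];print(np.degrees(np.arctan2(y[1],y[0])))
cv2.imwrite("pics/w1.png",im)
ct=get_calibration("top")
cv2.imwrite("pics/t1.png",capture("top")[:,:,::-1])
E
```

```text
1.75 [0.5099 0.1549 0.2003] [[-0.062   0.9981 -0.0012]
 [ 0.9981  0.062   0.0004]
 [ 0.0005 -0.0012 -1.    ]] [0.3813 0.0998 0.4961] [ 0.7685 -0.1572  0.1251 -0.1916  0.133  -0.0036] [ 4.8616 22.8141 94.9236  0.0326 62.3283  1.2899]
3.5565588657827956
```

View pics/w1.png

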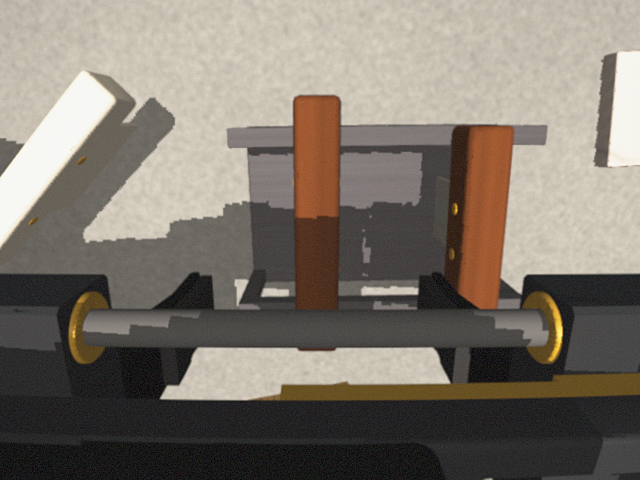

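The wrist view shows the wide handle centred between the fingers at column 317, with the narrow one clear of the right finger. I'll descend and grip.

Call:
play_rows(
  fingers=[0,0,0,0,0,0,0,0,255,255,255,255,255,255,255,255,255,255],
  linear=[
    [0,0,10],
    [0,1,30],
    [0,1,50],
    [0,1,70],
    [0,1,88],
    [0,1,99],
    [0,1,104],
    [0,1,104],
    [0,1,104],
    [0,1,104],
    [0,1,104],
    [0,1,104],
    [0,1,104],
    [0,1,104],
    [0,1,104],
    [0,1,104],
    [0,1,104],
    [0,1,104],
  ],
  rot=[
    [0,0,0],
    [0,0,0],
    [0,0,0],
    [0,0,0],
    [0,0,0],
    [0,0,0],
    [0,0,0],
    [0,0,0],
    [0,0,0],
    [0,0,0],
    [0,0,0],
    [0,0,0],
    [0,0,0],
    [0,0,0],
    [0,0,0],
    [0,0,0],
    [0,0,0],
    [0,0,0],
  ],
)

```text
time_s: 3.65
position: [0.5115, 0.154, 0.0964]
tcp_rot: [[-0.061, 0.998, -0.001], [0.998, 0.061, -0.0], [-0.0, -0.001, -1.0]]
force: [-1.6, -0.8, 2.1]
opening: 0.335
```

```bash
python3 - <<'E'
from h import *
np.set_printoptions(precision=4,suppress=True)
s=bot.read_state();print(s["time_s"],s["position"],s["force"],s["moment"],s["opening"])
im=capture("scene")[:,:,::-1]
cv2.imwrite("pics/s2.png",cv2.resize(im[60:300,280:560],None,fx=2.5,fy=2.5,interpolation=2))
E
```

```text
3.65 [0.5115 0.154  0.0964] [-1.5947 -0.7762  2.0904] [-0.0936  0.3553 -0.0315] 0.33539698777059446
```

View pics/s2.png

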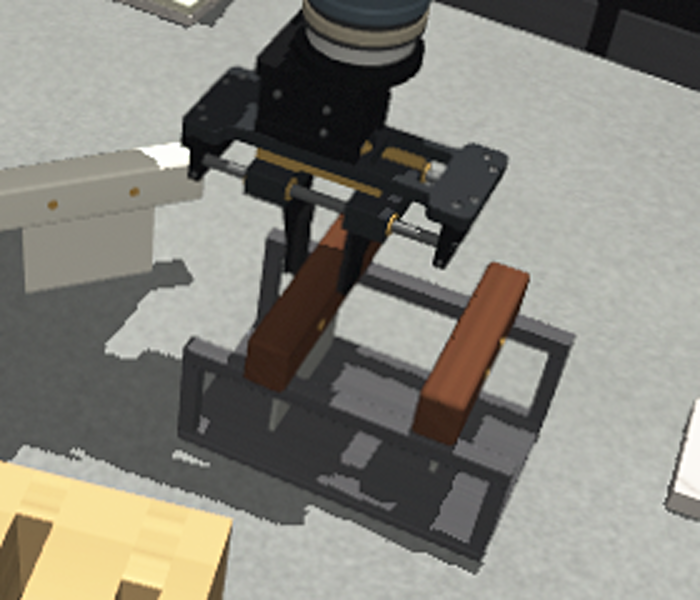

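The fingers stopped at about 29 mm, which matches the 30 mm handle, and they're at its middle. Lifting.

Call:
play_rows(
  fingers=[255,255,255,255,255,255,255,255,255],
  linear=[
    [0,0,-4],
    [0,0,-15],
    [0,0,-32],
    [0,0,-52],
    [0,0,-74],
    [0,0,-95],
    [0,0,-108],
    [0,0,-114],
    [0,0,-114],
  ],
  rot=[
    [0,0,0],
    [0,0,0],
    [0,0,0],
    [0,0,0],
    [0,0,0],
    [0,0,0],
    [0,0,0],
    [0,0,0],
    [0,0,0],
  ],
)

```text
time_s: 4.6
position: [0.5126, 0.1542, 0.2115]
tcp_rot: [[-0.061, 0.998, 0.002], [0.998, 0.061, 0.0], [0.0, 0.002, -1.0]]
force: [1.3, -0.4, -2.5]
opening: 0.336
```

```bash
python3 - <<'E'
from h import *
np.set_printoptions(precision=4,suppress=True)
s=bot.read_state();print(s["time_s"],s["position"],s["force"],s["moment"],s["opening"])
R=s["tcp_rot"];print(R,"to slot, tool mm",R.T@(np.array([.4765,-.1675,s["position"][2]])-s["position"])*1000)
im=capture("scene")[:,:,::-1]
cv2.imwrite("pics/s3.png",cv2.resize(im[30:300,280:560],None,fx=2.2,fy=2.2,interpolation=2))
E
```

```text
4.6 [0.5126 0.1542 0.2115] [ 1.3372 -0.404  -2.5459] [-0.0431  0.0175 -0.0376] 0.33636337452211157
[[-0.0606  0.9982  0.0023]
 [ 0.9982  0.0606  0.0002]
 [ 0.0001  0.0024 -1.    ]] to slot, tool mm [-318.8929  -55.5377   -0.1606]
```

View pics/s3.png

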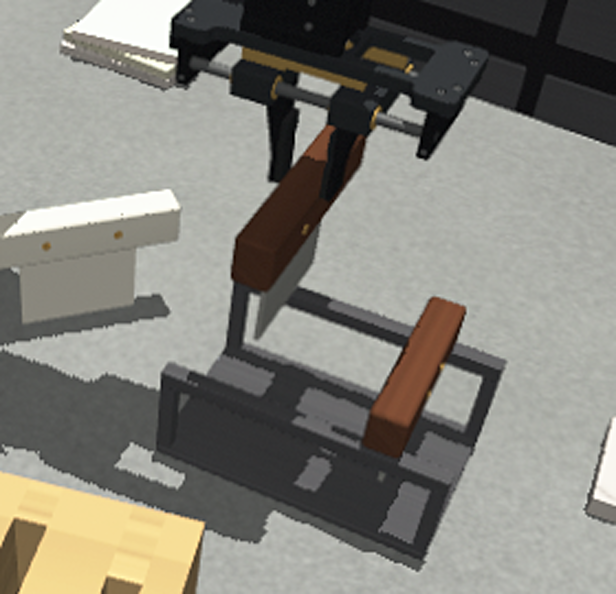

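The scraper is lifted and level, and the narrow one hasn't moved. Moving over the slot.

Call:
play_rows(
  fingers=[255,255,255,255,255,255,255,255,255,255,255,255,255,255,255,255],
  linear=[
    [-5,-1,0],
    [-18,-3,0],
    [-38,-7,0],
    [-64,-11,0],
    [-93,-16,0],
    [-123,-21,0],
    [-154,-27,0],
    [-185,-32,0],
    [-215,-37,0],
    [-244,-42,0],
    [-270,-47,0],
    [-292,-51,0],
    [-307,-53,0],
    [-316,-55,0],
    [-319,-55,0],
    [-319,-55,0],
  ],
  rot=[
    [0,0,0],
    [0,0,-1],
    [0,0,-2],
    [0,0,-3],
    [0,0,-4],
    [0,0,-5],
    [0,0,-6],
    [0,0,-7],
    [0,0,-8],
    [0,0,-9],
    [0,0,-10],
    [0,0,-11],
    [0,0,-12],
    [0,0,-12.5],
    [0,0,-12.5],
    [0,0,-12.5],
  ],
)

```text
time_s: 6.25
position: [0.4762, -0.1675, 0.21]
tcp_rot: [[-0.274, 0.962, -0.001], [0.962, 0.274, 0.001], [0.001, -0.001, -1.0]]
force: [-0.2, 0.2, -2.5]
opening: 0.339
```

```bash
python3 - <<'E'
from h import *
np.set_printoptions(precision=4,suppress=True)
s=bot.read_state();print(s["time_s"],s["position"],s["force"],s["moment"],s["opening"])
R=s["tcp_rot"];y=R[:,1];print(np.degrees(np.arctan2(y[1],y[0])),"to slot, tool mm",R.T@(np.array([.4765,-.1675,s["position"][2]])-s["position"])*1000)
im=capture("scene")[:,:,::-1].copy()
cv2.imwrite("pics/s4.png",cv2.resize(im[120:420,160:460],None,fx=2,fy=2,interpolation=2))
cv2.imwrite("pics/t4.png",capture("top")[:,:,::-1])
cv2.imwrite("pics/w4.png",capture("wrist")[:,:,::-1])
E
```

```text
6.25 [ 0.4762 -0.1675  0.21  ] [-0.2059  0.1887 -2.5014] [-0.0743  0.0134  0.0107] 0.33920849594216057
15.930542262922955 to slot, tool mm [-0.0679  0.3027 -0.0002]
```

View pics/s4.png

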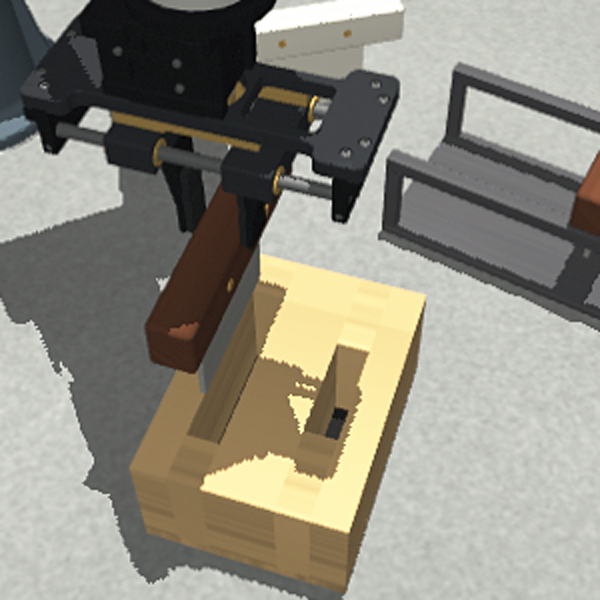

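View pics/w4.png

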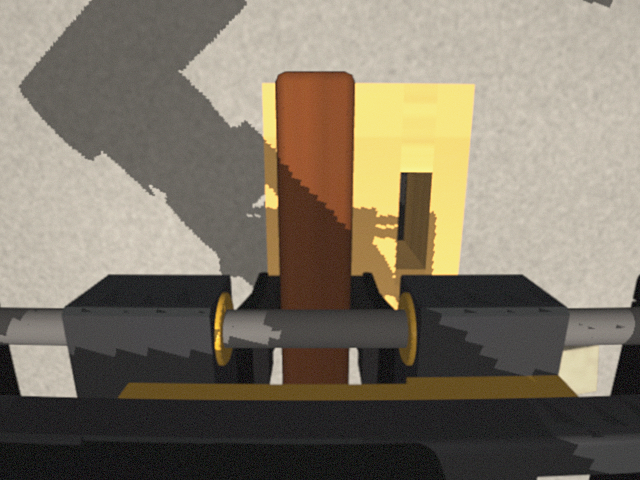

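The blade is over the long slot and aligned: TCP error is under 1 mm, yaw is 15.9° and the handle runs parallel to the block edges. Lowering partway, then I'll check.

Call:
play_rows(
  fingers=[255,255,255,255,255,255,255,255,255,255],
  linear=[
    [0,0,5],
    [0,0,15],
    [0,0,25],
    [0,0,35],
    [0,0,45],
    [0,0,55],
    [0,0,65],
    [0,0,73],
    [0,0,78],
    [0,0,80],
  ],
  rot=[
    [0,0,0],
    [0,0,0],
    [0,0,0],
    [0,0,0],
    [0,0,0],
    [0,0,0],
    [0,0,0],
    [0,0,0],
    [0,0,0],
    [0,0,0],
  ],
)

```text
time_s: 7.4
position: [0.4763, -0.1676, 0.1298]
tcp_rot: [[-0.275, 0.961, -0.001], [0.961, 0.275, 0.0], [0.001, -0.001, -1.0]]
force: [0.1, -0.5, -3.6]
opening: 0.339
```

```bash
python3 - <<'E'
from h import *
np.set_printoptions(precision=4,suppress=True)
s=bot.read_state();print(s["time_s"],s["position"],s["force"],s["moment"],s["opening"])
im=capture("scene")[:,:,::-1].copy()
cv2.imwrite("pics/s5.png",cv2.resize(im[160:420,180:440],None,fx=2.3,fy=2.3,interpolation=2))
E
```

```text
7.4 [ 0.4763 -0.1676  0.1298] [ 0.0808 -0.4936 -3.5749] [-0.0838 -0.0235  0.0034] 0.3387650146192031
```

View pics/s5.png

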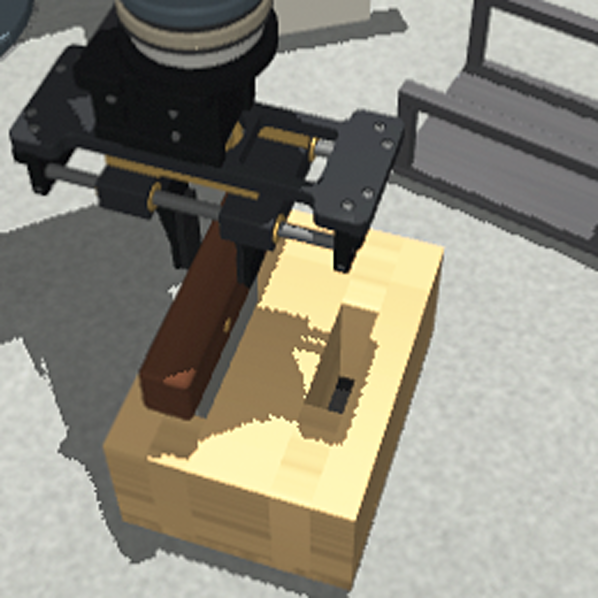

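The blade is in the slot with no contact force. Lowering to about 2 mm above home.

Call:
play_rows(
  fingers=[255,255,255,255,255,255,255],
  linear=[
    [0,0,4],
    [0,0,10],
    [0,0,16],
    [0,0,21],
    [0,0,24],
    [0,0,26],
    [0,0,26],
  ],
  rot=[
    [0,0,0],
    [0,0,0],
    [0,0,0],
    [0,0,0],
    [0,0,0],
    [0,0,0],
    [0,0,0],
  ],
)

```text
time_s: 8.15
position: [0.4763, -0.1676, 0.1041]
tcp_rot: [[-0.275, 0.961, -0.001], [0.961, 0.275, 0.0], [0.0, -0.0, -1.0]]
force: [0.1, -0.3, -2.8]
opening: 0.339
```

Call:
play_rows(
  fingers=[255,255,255],
  linear=[
    [0,0,0.5],
    [0,0,1],
    [0,0,1],
  ],
  rot=[
    [0,0,0],
    [0,0,0],
    [0,0,0],
  ],
)

```text
time_s: 8.45
position: [0.4766, -0.1677, 0.1036]
tcp_rot: [[-0.275, 0.961, 0.0], [0.961, 0.275, -0.0], [-0.0, 0.0, -1.0]]
force: [-0.1, 0.4, -2.5]
opening: 0.336
```

Call:
play_rows(
  fingers=[255,255,255],
  linear=[
    [0,0,0.5],
    [0,0,1],
    [0,0,1],
  ],
  rot=[
    [0,0,0],
    [0,0,0],
    [0,0,0],
  ],
)

```text
time_s: 8.75
position: [0.4764, -0.1676, 0.1024]
tcp_rot: [[-0.275, 0.961, -0.0], [0.961, 0.275, 0.0], [0.0, -0.0, -1.0]]
force: [0.3, 0.3, -3.5]
opening: 0.34
```

Call:
play_rows(
  fingers=[255,255,255],
  linear=[
    [0,0,0.3],
    [0,0,0.7],
    [0,0,0.7],
  ],
  rot=[
    [0,0,0],
    [0,0,0],
    [0,0,0],
  ],
)

```text
time_s: 9.05
position: [0.4764, -0.1676, 0.1017]
tcp_rot: [[-0.275, 0.961, -0.0], [0.961, 0.275, 0.0], [0.0, -0.0, -1.0]]
force: [-0.5, -0.0, -2.6]
opening: 0.337
```

Call:
play_rows(
  fingers=[255,255,255],
  linear=[
    [0,0,0.3],
    [0,0,0.7],
    [0,0,0.7],
  ],
  rot=[
    [0,0,0],
    [0,0,0],
    [0,0,0],
  ],
)

```text
time_s: 9.35
position: [0.4765, -0.1677, 0.1014]
tcp_rot: [[-0.275, 0.961, 0.0], [0.961, 0.275, -0.0], [-0.0, 0.0, -1.0]]
force: [-1.7, 0.1, 1.7]
opening: 0.337
```

Fz went from -2.6 to +1.7 N, so contact is starting. One more small step to seat it firmly.

Call:
play_rows(
  fingers=[255,255,255],
  linear=[
    [0,0,0.3],
    [0,0,0.6],
    [0,0,0.6],
  ],
  rot=[
    [0,0,0],
    [0,0,0],
    [0,0,0],
  ],
)

```text
time_s: 9.65
position: [0.4765, -0.1677, 0.1013]
tcp_rot: [[-0.275, 0.961, 0.0], [0.961, 0.275, -0.0], [-0.0, 0.0, -1.0]]
force: [-2.5, 0.0, 6.3]
opening: 0.338
```

```bash
python3 - <<'E'
from h import *
np.set_printoptions(precision=4,suppress=True)
s=bot.read_state();print(s["time_s"],s["position"],s["force"],s["moment"],s["opening"])
im=capture("scene")[:,:,::-1].copy()
cv2.imwrite("pics/s6.png",cv2.resize(im[200:400,200:400],None,fx=3,fy=3,interpolation=2))
E
```

```text
9.65 [ 0.4765 -0.1677  0.1013] [-2.4773  0.0442  6.2735] [ 0.0692  0.4325 -0.0003] 0.337752003698965
```

View pics/s6.png

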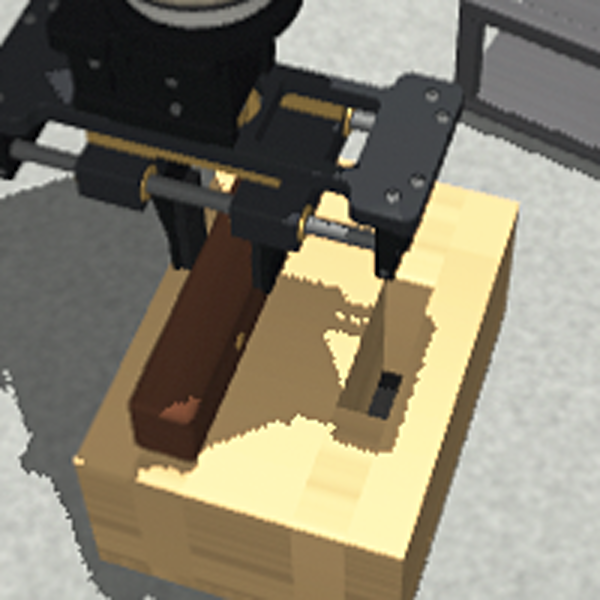

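It's seated: z has stalled at 101.3 mm, exactly the expected home height, with about 9 N of contact. I'll open the fingers and then retreat upward.

Call:
play_rows(
  fingers=[170,150,120,80,40,0,0,0,0,0,0,0,0,0,0,0,0],
  linear=[
    [0,0,0],
    [0,0,0],
    [0,0,0],
    [0,0,0],
    [0,0,0],
    [0,0,0],
    [0,0,0],
    [0,0,0],
    [0,0,-4],
    [0,0,-15],
    [0,0,-32],
    [0,0,-55],
    [0,0,-80],
    [0,0,-105],
    [0,0,-122],
    [0,0,-130],
    [0,0,-130],
  ],
  rot=[
    [0,0,0],
    [0,0,0],
    [0,0,0],
    [0,0,0],
    [0,0,0],
    [0,0,0],
    [0,0,0],
    [0,0,0],
    [0,0,0],
    [0,0,0],
    [0,0,0],
    [0,0,0],
    [0,0,0],
    [0,0,0],
    [0,0,0],
    [0,0,0],
    [0,0,0],
  ],
)

```text
time_s: 11.4
position: [0.4772, -0.1681, 0.232]
tcp_rot: [[-0.275, 0.961, 0.003], [0.961, 0.275, -0.002], [-0.003, 0.002, -1.0]]
force: [-0.7, 0.4, -0.1]
opening: 1.002
```

```bash
python3 - <<'E'
from h import *
np.set_printoptions(precision=4,suppress=True)
s=bot.read_state();print(s["time_s"],s["position"],s["force"],s["opening"])
im=capture("scene")[:,:,::-1].copy()
cv2.imwrite("pics/s7.png",cv2.resize(im[100:400,200:520],None,fx=2,fy=2,interpolation=2))
cv2.imwrite("pics/t7.png",capture("top")[:,:,::-1])
E
```

```text
11.4 [ 0.4772 -0.1681  0.232 ] [-0.6582  0.4036 -0.0852] 1.0017323318082543
```

View pics/s7.png

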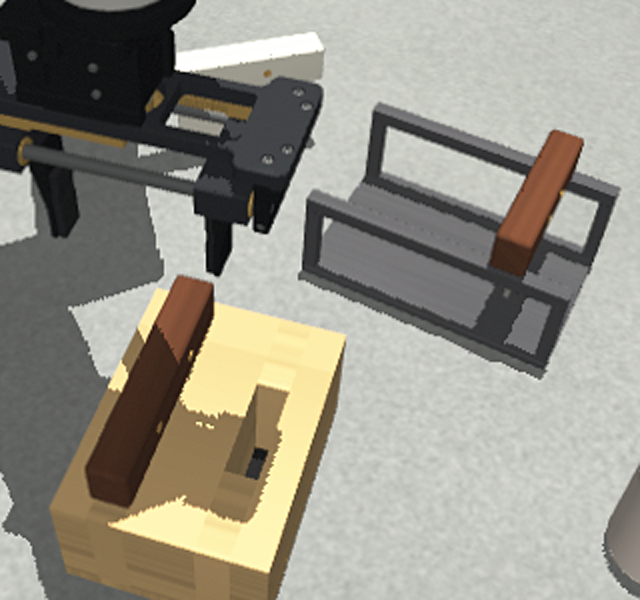

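View pics/t7.png

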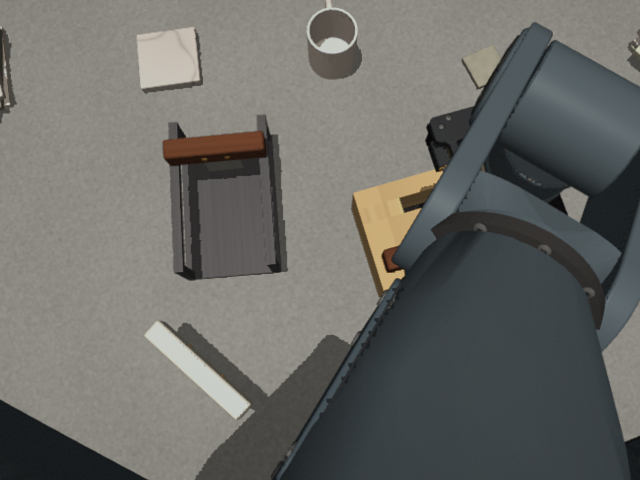

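The scraper sits in the long slot with the handle flat on the block, and the narrow one is unchanged at (213,147). I'll do a quick height check against the expected handle top of 133 mm, then hand in.

```bash
python3 - <<'E'
from h import *
c=get_calibration("scene")
px=(np.array([[180,277],[214,287],[133,478],[88,465]])+.5)/2-.5+[200,100]
for z in(.133,.138):
    P=onz(c,px,z)[:,:2]*1000;print(z,np.round(P,0).tolist(),P.mean(0).round(1),[round(np.linalg.norm(P[i]-P[i-1])) for i in range(4)])
print(bot.read_state()["qvel"].round(2));print(bot.hand_in())
E
```

```text
0.133 [[441.0, -89.0], [467.0, -83.0], [515.0, -242.0], [486.0, -251.0]] [ 477.2 -166.3] [167, 27, 166, 31]
0.138 [[444.0, -93.0], [470.0, -87.0], [517.0, -244.0], [488.0, -253.0]] [ 479.6 -169.1] [166, 26, 164, 30]
[-0.01  0.86  0.78 -0.05 -0.11  0.03]
the job is handed in; nothing more can be done
None
```

I gripped the wide scraper by the middle of its handle, lifted it off the rest and lowered it blade first into the long slot. It stayed in the gripper until the handle rested on the block. I then let go and backed straight up. The job was handed in at about 11.5 s of the 38 s allowed.

**Seating:** the tool stopped moving down at 101.3 mm, almost exactly the 101.4 mm expected with the handle home, and contact force rose by about 9 N.

**After release:** the scene picture shows the handle flat on the block. Its top face centres at about (477, -166) mm, against (476.5, -167.5) mm for the slot. The gripper is clear and measures almost no force.

**Rest of the scene:** the narrow scraper and the white look-alike are where they started.

**Weaker checks:**
- The last handle-length reading, from corners picked roughly by eye, came out at about 167 mm instead of 176 mm. It therefore confirms the position but not the height; the height rests on the contact reading.
- The arm hid most of the block in the last top view, so that view could not confirm the placing.

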